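# Lock the stop and set the stamp against it

## Robot

A 6-joint arm with a two-finger parallel gripper is mounted at the origin on the work surface. World frame = base frame: x ahead of the robot, y to its left, z up, the work surface at z = 0. Lengths are in mm, angles in rad, forces in N, time in s.
With the tool pointing down it reaches from about 400 to 925 mm from the base axis. Payload 12.5 kg.
Tool frame: the origin (TCP) lies on the centre line of the jaws, within the pads' length; the fingertips stand robot.nose_length ahead of it and the grasp point (between the pads) is the TCP (robot.nose_length is the distance from the TCP to the fingertips, in mm); x points along the fingers, z is the direction in which the jaws open and shut, and the axes are right-handed (so a half turn about x gives the same grasp; the last joint's range is limited). The gripper opens to 95 mm and grips with 3 to 60 N. Pads are 20 mm wide; open, the fingers measure 119 mm over their backs; the gripper's body (75 mm by 180 mm) begins 59 mm behind the grasp point.
Start: joints at [1.212, 0.491, 1.559, -0, 1.092, -0.106], TCP at [156.304, 605.156, 233.661] pointing down, gripper open.
Joint ranges: [-3.1, 3.1], [-0.84, 2.19], [0.05, 2.79], [-1.13, 4.28], [0.06, 2.93], [-2.69, 2.69]. Speed limits (rad/s): [2.22, 2.22, 2.79, 3.14, 3.14, 3.14].

## Interface

Orientations are given as a rotation vector (axis times angle).
In Python, from rig import robot gives the robot as it stands.
- The arm moves only by the tool jog_arm, never from a script. Its argument "motion" is a list that holds one entry, the list of rows, each a list of 7 numbers: the turn, a rotation vector about the tool's x, y, z in rad, then the shift along the tool's x, y, z in cm, then the closure in counts, from 0 (fully open) to 255 (shut). In form: [[[ax, ay, az, tx, ty, tz, grip], ...]]. A call has 1 to 8 rows; each row is the pose to reach, as a shift and turn from the pose commanded when the call began, along the tool's axes at that moment; what a row does not reach only later rows make up. A row lasts 1/8 s, in which the tool goes at most 62.5 mm and 10.7 degrees, less where a joint would pass 70% of its speed; a pose out of reach is approached as far as the arm can. A call with a gripper value outside its range is refused whole. The fingers move at their own pace and stop on an object; the grip force is fixed at half the most. Time passes only in rows, so rows that repeat a pose let the fingers close. It gives the time, the measured TCP pose, the force and the opening at its end, in the units of the state.
- robot.observe(): the state, without advancing time (a new reading comes with each control period).
- robot.grab_frame(name): name is "side" or "top" or "wrist"; returns the picture (400x640x3 uint8, red, green, blue); there is no depth.
- robot.camera_info(name): a dict with "fx", "fy", "cx", "cy" (pixels), "eye" and "orientation" of the camera in the world. Camera axes: x right, y up, looking along -z (the intrinsics and any distortion apply to the point x, -y, -z); pixel columns grow to the right and rows downward; lengths in mm; the calibration is good to about 2 mm. A picture is of the moment at which its call begins: read the wrist's pose just before it. camera_info takes no time and is no camera call; for the wrist camera it gives the pose at the moment of the call.
- robot.close_job(): hands the job in, once; it reports no verdict.
The state is a dict: "clock": time; "q": joint angles; "joint_vel": joint speeds; "joint_efforts": joint torques, N m; "tool_pos": TCP position; "tcp_rot": TCP orientation; "force": force on the tool from outside, world axes, zero at the start; "wrist_torque": the same for the moment, N m; "finger_gap": opening from 0.0 (shut) to 1.0 (fully open).
Only numpy, scipy, OpenCV 4.12 (cv2) and the standard library are available. Lean on these libraries where they do the work, as an engineer would, in place of code of your own. Each camera call takes 0.05 s, during which the arm holds its last target. There are 200 camera calls.

## Task

First flip the cam lever on the sliding stop fully over, away from the robot side, so that the stop is locked on its rail just where it stands. Then draw the stamp with the bar handle out of its pocket in the sloped tray and stand it, face down and square, flat on the jig board snug in the corner between the rail and the plain end face of the stop, and let go. Do not shift the stop, and leave the other two stamps in their pockets and the flowerpot and paint jar where they are.

Things in the scene. Friction and masses are not known exactly. Their poses are not given: they have to be found in the camera images.
- bar_stamp: Wooden hand stamp, about 100 g: square block 44 x 44 x 18 mm with a bar handle centred on top, 14 mm thick (its x), 38 mm long (its y), from 18 to 56 mm above the underside. Origin: centre of the underside; z up through the handle. Starts in any of the tray's three pockets, block flush, only the handle free; its x points up the slope, its z along the slope's normal.
- ball_stamp: Bystander stamp, same 44 x 44 x 18 mm block, with a 28 mm ball knob on a short neck, top 56 mm above the underside. Origin: centre of the underside. In another pocket; leave it there.
- dowel_stamp: Bystander stamp, same block, with an upright 18 mm round dowel handle, top 58 mm above the underside. Origin: centre of the underside. In another pocket; leave it there.
- tray: Fixed tray, slab 90 x 240 x 24 mm sloped 30 degrees, facing its -x, +x edge higher (turned so that it faces the jig, to the robot's right). Three pockets 46 mm square, 18 mm deep, in a level row at y = -75, 0, 75 mm. Origin on the table under the slab, z vertical; slab's top centre at (-12, 0, 71) mm, edges 48 and 93 mm high. A stamp comes out along the slope's normal; free after 18 mm.
- jig: Fixed stamping jig: plywood board 200 x 340 x 12 mm, origin under its centre, z up. An aluminium rail 25 mm wide, 18 mm high (top 30 mm above the table) runs along its y over 320 mm on the far (+x) side; its straight face towards -x, at x = 60 mm, is the fence.
- stop (a joint): Position of the sliding stop along the rail (m), 0 to 0.12, growing towards the jig's +y; at value s the stop's end face lies at jig y = -0.03 + s. It slides against about 7 N of friction while unlocked; much more when locked.
- stop_corner (a point): Corner on the board's top (12 mm above the table) where rail face and stop's end face meet; axes as the jig's. The stamp goes on its -x, -y side: stamp origin 22 mm in -x and in -y from it, z equal. The stop's arm spans 0 to +30 mm in y, 70 mm in -x, 17.5 mm high over the board; from +20 mm in y on, two cheeks with the lever between stand on the rail, to 42 mm above the board.
- lever (a joint): Angle of the cam lever (rad), 0 open to 1.55 fully locked. It leans 0.35 rad from vertical towards the jig's -x at 0, passes vertical at 0.35 and ends 1.2 rad past vertical, leaning to +x. It turns about the jig's +y and stays where it is left; turning it takes 1 N, rising to 5 N near the end, at its tip.
- lever_hinge (a point): Point on the lever's hinge axis, in the lever's mid plane, 44 mm above the table; it is 12.5 mm in +x and 42 mm in +y from the stop corner. The lever is a steel strip 9 mm thick, 18 mm wide along y.
- lever_tip (a point): Centre of the 14 mm round, 20 mm wide end bar of the lever, 72 mm from the hinge.
- flowerpot: Bystander terracotta pot, 110 mm rim, 95 mm high; origin: centre of its underside.
- paint_jar: Bystander white jar, 60 mm diameter, 65 mm high; origin: centre of its underside.
Not all that is in view belongs to the job. What is shaped like the bar_stamp but green or red is not meant.

How it is judged:
By the outcome, as a careful person would: the job done as asked, in the order asked, and still so for the second after the job is handed in, with the robot touching nothing.
It also fails if it takes over 53 s, if anything falls off the work surface, if the arm or the gripper's body presses on something with over 40 N, if the wrist force passes 120 N, or if a joint passes its speed limit or range.

## Working session

There is one attempt and no reset: what is moved stays moved. The work goes in short steps, Python scripts to look and compute and a tool call to move; the robot and the scene stay as the last step left them, time stands still between calls to the robot, and variables do not carry over. Pictures are saved under pics/ and viewed, about 8 in all and at most 12, crops included, and the job is handed in when it is done.

Besides the shell and the picture viewer there is one more tool, called after "Request:" by a JSON object that holds its "method" and its "body". jog_arm: Moves the arm, as the interface text tells. Its arguments: {"type":"object","properties":{"motion":{"type":"array"}},"required":["motion"]}

```bash
mkdir -p pics; ls; python3 - <<'E'
from rig import robot
import cv2,numpy as np
print(robot.observe()); print(robot.nose_length)
for n in("side","top","wrist"):
    print(n,robot.camera_info(n))
    cv2.imwrite(f"pics/{n}0.png",robot.grab_frame(n)[:,:,::-1])
E
```

```text
pics
{'clock': 0.0, 'q': array([ 1.21241388e+00,  4.91552422e-01,  1.55945923e+00, -1.09152942e-06,
        1.09170532e+00, -1.05586241e-01]), 'joint_vel': array([-0.00054592, -0.00105886,  0.00070561,  0.00047556, -0.00014563,
        0.0003632 ]), 'joint_efforts': array([-2.88944873e-03, -6.12633991e+01, -2.58162779e+01,  6.91353693e-02,
        4.83275810e-02, -8.47180672e-05]), 'tool_pos': array([156.20921707, 604.92741183, 233.06280792]), 'tcp_rot': array([-1.02161791,  1.31922036,  1.02063109]), 'force': array([-0.08358754, -0.14999304, -0.6038337 ]), 'wrist_torque': array([ 0.01994277,  0.00297332, -0.00757692]), 'finger_gap': 1.00055314691434}
19.0
side {'fx': 413.38507813563115, 'fy': 413.38507813563115, 'cx': 321.5135453754322, 'cy': 189.2673956512, 'eye': array([413.10820233, 819.25405222, 983.338539  ]), 'orientation': array([ 0.07479687, -1.00962287, -2.81057524])}
top {'fx': 420.48428649929275, 'fy': 420.48428649929275, 'cx': 315.63866381767906, 'cy': 205.18313555549793, 'eye': array([ 441.36463335,  104.88171599, 1178.09974585]), 'orientation': array([ 0.08756892, -0.06607823, -1.57761376])}
wrist {'fx': 325.2158579667233, 'fy': 325.2158579667233, 'cx': 318.0990023073382, 'cy': 198.79091400925324, 'eye': array([ 81.94609996, 625.57393277, 384.04974159]), 'orientation': array([-0.23567577, -0.18033731,  1.30831905])}
```

View pics/top0.png

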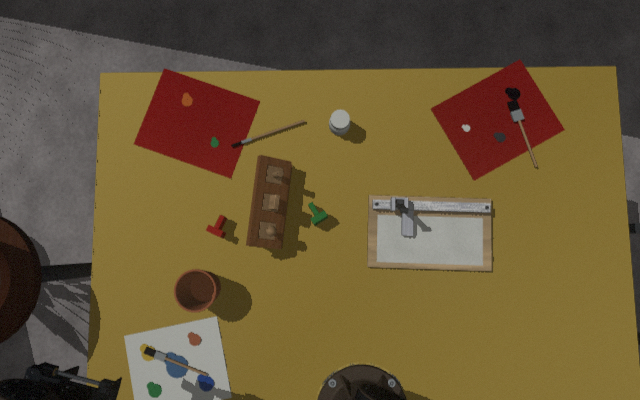

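View pics/side0.png

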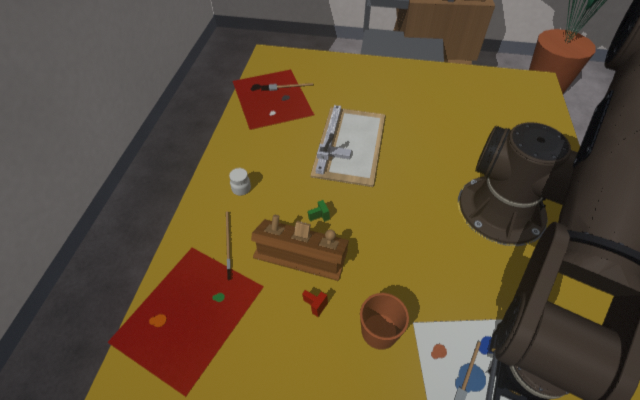

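The top view shows the tray at about (270,202) and the jig at (430,233). The stop is near (405,215). The green (318,213) and red (218,227) bar-shaped items are decoys, and the three pockets are at (278,174), (271,202) and (268,231). I'll crop closer on the tray and jig.

```bash
python3 - <<'E'
import cv2,numpy as np
t=cv2.imread("pics/top0.png");s=cv2.imread("pics/side0.png")
f=lambda i,x,y,w,h,W:cv2.resize(i[y:y+h,x:x+w],(W,300),interpolation=cv2.INTER_CUBIC)
a=np.hstack([f(t,235,150,100,100,300),f(t,360,188,140,84,500)])
b=np.hstack([f(s,245,200,110,82,402),f(s,305,95,90,95,284),np.zeros((300,114,3),np.uint8)])
cv2.imwrite("pics/c1.png",np.clip(np.vstack([a,b]).astype(float)*1.5,0,255).astype(np.uint8))
E
```

```text
(no output)
```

View pics/c1.png

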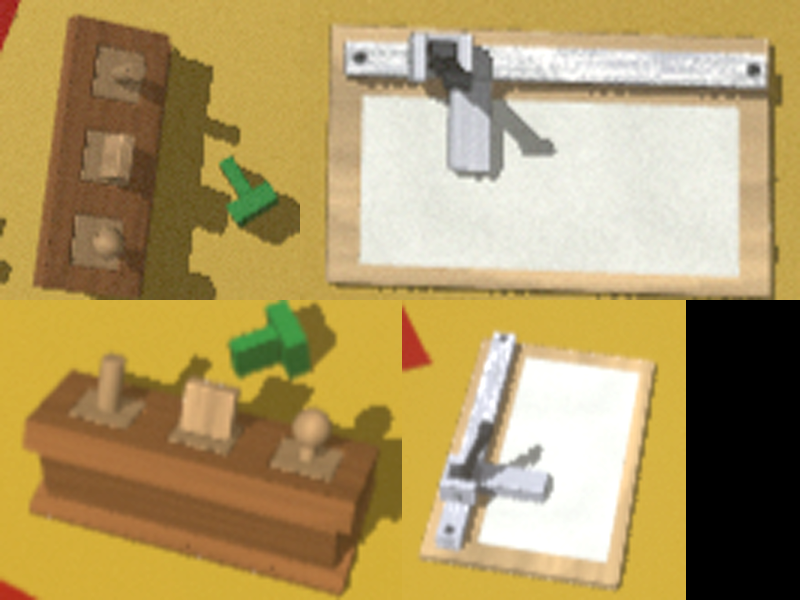

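Choice: the bar stamp is in the middle pocket, a flat wooden bar at top-view (271,202). The dowel is at (278,174) and the ball at (268,231). Next I'll fit rough poses from both views.

```bash
cat > h.py <<'E'
import numpy as np,cv2
from scipy.optimize import least_squares
from scipy.spatial.transform import Rotation as R
def proj(ci,P):
    p=(np.atleast_2d(P)-ci["eye"])@R.from_rotvec(ci["orientation"]).as_matrix()
    return np.c_[ci["cx"]+ci["fx"]*p[:,0]/-p[:,2], ci["cy"]-ci["fy"]*p[:,1]/-p[:,2]]
def ray(ci,uv,z):
    "world point at height z on the pixel's ray"
    d=R.from_rotvec(ci["orientation"]).apply([(uv[0]-ci["cx"])/ci["fx"],-(uv[1]-ci["cy"])/ci["fy"],-1])
    return ci["eye"]+d*(z-ci["eye"][2])/d[2]
def place(p,L):
    c,s=np.cos(p[2]),np.sin(p[2]);L=np.atleast_2d(np.array(L,float))
    return np.c_[p[0]+c*L[:,0]-s*L[:,1],p[1]+s*L[:,0]+c*L[:,1],L[:,2]]
def fit(obs,p0):
    "obs: list of (caminfo, local points, pixels)"
    f=lambda p:np.concatenate([(proj(c,place(p,L))-np.array(U)).ravel() for c,L,U in obs])
    r=least_squares(f,p0,loss="soft_l1");return r.x,f(r.x).reshape(-1,2)
E
python3 - <<'E'
from rig import robot
from h import *
T,S=robot.camera_info("top"),robot.camera_info("side")
tj=lambda u,v:(360+(u-300)/3.571,188+v/3.571); sj=lambda u,v:(305+(u-402)/3.156,95+(v-300)/3.158)
tt=lambda u,v:(235+u/3,150+v/3); st=lambda u,v:(245+u/3.655,200+(v-300)/3.659)
J=[(100,170,12),(100,-170,12),(-100,-170,12),(-100,170,12)]
p,r=fit([(T,J,[tj(330,25),tj(768,38),tj(775,288),tj(330,280)]),(S,J,[sj(420,555),sj(487,340),sj(655,357),sj(618,578)])],[450,-100,0]);print(p,r.round(1).tolist())
e=ray(T,tj(497,176),20)
print("arm tip low/right, jig:",(R.from_euler('z',-p[2]).apply(e-[p[0],p[1],0])))
e=ray(T,tj(490,72),29.5);print((R.from_euler('z',-p[2]).apply(e-[p[0],p[1],0])))
K=[(27,-120,93.5),(-51,-120,48.5),(27,120,93.5),(-51,120,48.5)]
p,r=fit([(T,K,[tt(72,15),tt(170,35),tt(35,288),tt(140,297)]),(S,K,[st(22,432),st(72,373),st(350,500),st(378,452)])],[500,200,1.57]);print(p,r.round(1).tolist())
E
```

```text
[ 4.76882684e+02 -1.94144305e+02 -3.29650897e-02] [[0.2, 0.2], [0.3, -0.6], [-0.6, 2.2], [-0.7, 1.2], [-0.5, -1.9], [-2.1, -2.0], [-0.6, -0.2], [0.2, 0.5]]
arm tip low/right, jig: [-14.06514514  42.13559106  20.        ]
[64.97818738 49.76596424 29.5       ]
[559.51082699 254.85684402   1.4500412 ] [[-0.0, -0.1], [-1.9, -0.1], [0.6, 0.1], [-2.6, 0.4], [0.0, -3.3], [-0.8, -0.9], [1.0, 1.1], [-0.1, -1.7]]
```

```bash
cat >> h.py <<'E'
def rt(robot): 
    o=robot.observe(); return np.array(o["tool_pos"]),R.from_rotvec(o["tcp_rot"])
def go(robot,pos,Rt,fr=None):
    "turn and shift (cm) from the pose now (or fr) to the target"
    p,r=fr or rt(robot)
    a=(r.inv()*Rt).as_rotvec(); t=r.inv().apply(np.array(pos)-p)/10
    print("turn",a.round(4),"shift",t.round(3),"rows>=",np.ceil(max(np.linalg.norm(a)/.187,np.linalg.norm(t)/6.25)))
def frame(x,z):
    "rotation with tool x, z along the given world directions"
    x=np.array(x,float)/np.linalg.norm(x);z=np.array(z,float);z-=x*(x@z);z/=np.linalg.norm(z)
    return R.from_matrix(np.c_[x,np.cross(z,x),z])
E
python3 - <<'E'
from rig import robot
from h import *
p,r=rt(robot);print(r.as_matrix().round(3))
c=robot.camera_info("wrist");Rc=R.from_rotvec(c["orientation"])
print("eye in tool",r.inv().apply(c["eye"]-p).round(1),"axis in tool",r.inv().apply(Rc.apply([0,0,-1])).round(3))
for sg in(1,-1):
    D=frame([0,0,-1],[sg*.033,sg*1,0]) 
    ax=D.apply(r.inv().apply(Rc.apply([0,0,-1])));off=D.apply(r.inv().apply(c["eye"]-p))
    print(sg,ax,off)
    # aim the axis at the stop from camera height 300
    tgt=np.array([525,-130,30.]);eye=tgt-ax*(270/-ax[2]);pos=eye-off;print(pos)
    go(robot,pos,D)
E
```

```text
[[-0.    -0.968  0.25 ]
 [-0.001  0.25   0.968]
 [-1.     0.    -0.001]]
eye in tool [-150.9   77.1    1.2] axis in tool [ 0.962 -0.272 -0.001]
1 [ 0.27228557 -0.00976597 -0.96216693] [-77.02302118   3.77778768 150.90238533]
[ 525.61517414 -131.03729358  149.09761467]
turn [-2.198e-01 -8.000e-04 -2.000e-04] shift [  8.458 -54.171 -62.019] rows>= 14.0
-1 [-0.27228557  0.00976597 -0.96216693] [ 77.02302118  -3.77778768 150.90238533]
[ 524.38482586 -128.96270642  149.09761467]
turn [ 2.9218e+00 -2.0000e-04  1.1000e-03] shift [  8.458 -54.    -61.849] rows>= 16.0
```

```bash
python3 - <<'E'
from rig import robot
from h import *
D=frame([0,0,-1],[.033,1,0])
go(robot,[540,250,245],D)
go(robot,[525,-125,245],D,(np.array([540,250,245]),D))
E
```

```text
turn [-2.198e-01 -8.000e-04 -2.000e-04] shift [ -1.161 -46.033 -24.774] rows>= 9.0
turn [0. 0. 0.] shift [  0.      0.262 -37.529] rows>= 7.0
```

Request:
{"method": "jog_arm", "body": {"motion": [[[-0.22,0,0,-1.2,-46,-24.8,0],[-0.22,0,0,-1.2,-46,-24.8,0],[-0.22,0,0,-1.2,-46,-24.8,0],[-0.22,0,0,-1.2,-46,-24.8,0],[-0.22,0,0,-1.2,-46,-24.8,0],[-0.22,0,0,-1.2,-46,-24.8,0],[-0.22,0,0,-1.2,-46,-24.8,0],[-0.22,0,0,-1.2,-46,-24.8,0]]]}}

```text
clock: 1.15
tool_pos: [522.8, 265.2, 245.1]
tcp_rot: [-1.185, 1.225, 1.185]
force: [-0.3, 0.8, 0.1]
finger_gap: 1.003
```

```bash
python3 - <<'E'
from rig import robot
from h import *
p,r=rt(robot);print(p);D=frame([0,0,-1],[.033,1,0]);go(robot,[525,-125,245],D)
import json
c=robot.camera_info("wrist");np.save("cT.npy",c,allow_pickle=True)
im=robot.grab_frame("wrist")[:,:,::-1];cv2.imwrite("pics/w1.png",im)
K=place([559.5,254.9,1.45],[(27,-120,93.5),(-51,-120,48.5),(27,120,93.5),(-51,120,48.5)]);print(proj(c,K).round())
E
```

```text
[522.7565804  265.17391801 245.07218197]
turn [ 0.0001  0.0001 -0.0001] shift [ 3.0000e-03 -1.5070e+00 -3.8989e+01] rows>= 7.0
[[324. 331.]
 [260. 302.]
 [349. 103.]
 [269.  96.]]
```

View pics/w1.png

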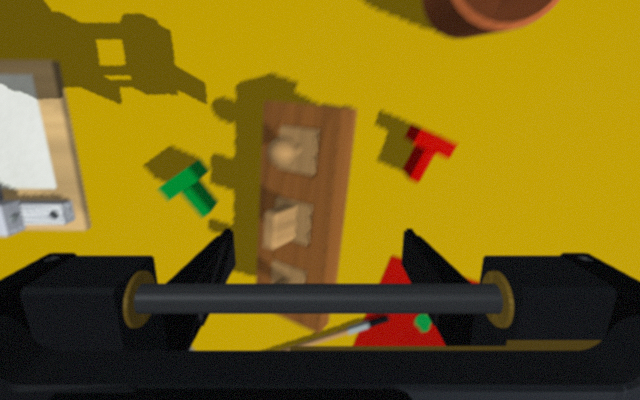

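Wrist view of the tray: slab corners at (268,101), (355,107) and (322,331), matching the prediction (269,96), (349,103), (324,331) to within about 6 px. The bar handle is at about (282,225) in the middle pocket. On to the jig.

Request:
{"method": "jog_arm", "body": {"motion": [[[0,0,0,0,-1.5,-39,0],[0,0,0,0,-1.5,-39,60],[0,0,0,0,-1.5,-39,120],[0,0,0,0,-1.5,-39,255],[0,0,0,0,-1.5,-39,255],[0,0,0,0,-1.5,-39,255],[0,0,0,0,-1.5,-39,255],[0,0,0,0,-1.5,-39,255]]]}}

```text
clock: 2.2
tool_pos: [523.5, -123.8, 244.8]
tcp_rot: [-1.183, 1.225, 1.184]
force: [0.6, 1.1, -0.5]
finger_gap: 0.321
```

```bash
python3 - <<'E'
from rig import robot
from h import *
p,r=rt(robot);print(p)
robot.grab_frame("wrist");robot.grab_frame("wrist")
p,r=rt(robot);print(p,robot.observe()["finger_gap"],robot.observe()["force"])
c=robot.camera_info("wrist");np.save("cJ.npy",c,allow_pickle=True)
im=robot.grab_frame("wrist")[:,:,::-1];cv2.imwrite("pics/w2.png",im)
J=place([476.9,-194.1,-.033],[(60,45,12),(60,-160,30),(60,160,30),(-10,45,29.5),(-10,75,29.5),(72.5-24.7,87,111.6),(100,170,12),(-100,170,12)]);print(proj(c,J).round())
E
```

```text
[ 523.53853091 -123.81792147  244.78723917]
[ 523.62279817 -122.25451621  244.9632001 ] 0.23502646345496028 [-0.75549757  0.93898573 -0.27910124]
[[294. 186.]
 [116. 190.]
 [392. 190.]
 [291. 128.]
 [319. 128.]
 [332. 199.]
 [395. 217.]
 [407.  42.]]
```

View pics/w2.png

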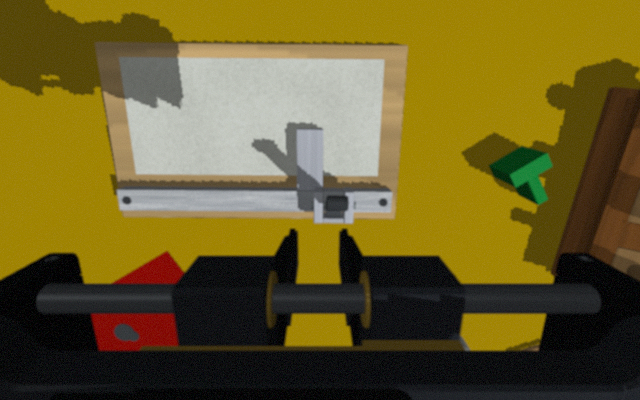

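```bash
python3 - <<'E'
import cv2
im=cv2.imread("pics/w2.png")[110:235,270:410]
cv2.imwrite("pics/c2.png",cv2.resize(im,None,fx=4,fy=4,interpolation=cv2.INTER_CUBIC)*1)
E
```

```text
(no output)
```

View pics/c2.png

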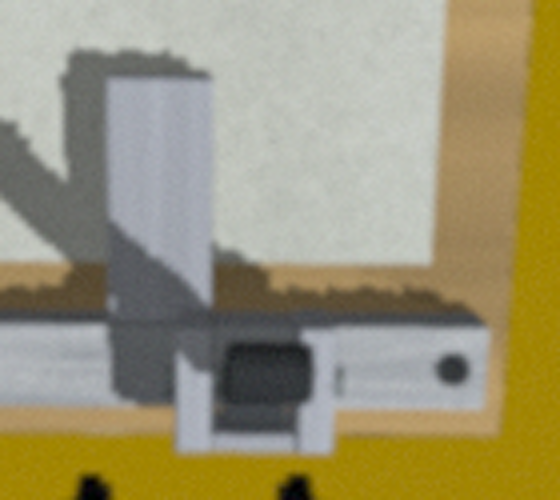

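The arm's end-face edge runs from (297,129) to (299,189.5), and the lever bar is centred at (336.5,203.5). Fitting the jig and s from this view.

```bash
python3 - <<'E'
from rig import robot
from h import *
c=np.load("cJ.npy",allow_pickle=True).item()
J=[(-100,-170,12),(-100,170,12),(100,170,12),(60,-160,30),(60,160,30)]
U=[(97,43.5),(407,45),(395,218.5),(118,188.5),(392,190)]
p,r=fit([(c,J,U)],[477,-194,-.033]);print(p,r.round(1).tolist())
inv=lambda w:R.from_euler('z',-p[2]).apply(w-[p[0],p[1],0])
for uv,z in[((297,129.2),29.5),((323.2,128.8),29.5),((299,189.5),29.5),((336.5,203.5),111.6),((270,190),30),((120,188.5),30)]: print(uv,inv(ray(c,uv,z)).round(1))
E
```

```text
[ 4.78465657e+02 -1.92804450e+02 -3.68361884e-02] [[-3.6, -0.8], [1.1, -1.0], [0.4, 0.4], [-0.9, 1.9], [0.7, 1.4]]
(297, 129.2) [-10.4  49.8  29.5]
(323.2, 128.8) [-11.   78.7  29.5]
(299, 189.5) [58.2 51.1 29.5]
(336.5, 203.5) [ 50.5  90.1 111.6]
(270, 190) [58.8 17.5 30. ]
(120, 188.5) [  57.7 -156.2   30. ]
```

```bash
python3 - <<'E'
from rig import robot
from h import *
p,r=rt(robot);print(p);go(robot,[498,-102,118],frame([0,0,-1],[.037,1,0]))
E
```

```text
[ 523.69672104 -122.01447943  245.02695891]
turn [ 0.0056  0.0003 -0.0002] shift [12.704  2.629  1.916] rows>= 3.0
```

Request:
{"method": "jog_arm", "body": {"motion": [[[0.006,0,0,3,2.6,1.9,255],[0.006,0,0,6,2.6,1.9,255],[0.006,0,0,9,2.6,1.9,255],[0.006,0,0,12,2.6,1.9,255],[0.006,0,0,12.7,2.6,1.9,255],[0.006,0,0,12.7,2.6,1.9,255]]]}}

```text
clock: 3.1
tool_pos: [498.6, -102.9, 118.4]
tcp_rot: [-1.181, 1.227, 1.182]
force: [-1.0, -0.0, -0.5]
finger_gap: 0.004
```

```bash
python3 - <<'E'
from rig import robot
from h import *
robot.grab_frame("wrist")
c=robot.camera_info("top");cv2.imwrite("pics/t1.png",cv2.resize(robot.grab_frame("top")[185:280,350:510,::-1],None,fx=4,fy=4,interpolation=cv2.INTER_CUBIC))
p,r=rt(robot);print(p,robot.observe()["finger_gap"],robot.observe()["force"]);go(robot,[498,-102,118],frame([0,0,-1],[.037,1,0]))
E
```

```text
[ 498.84074061 -103.33218088  119.06828612] 0.007333902599322766 [-0.68015548  0.16446474  0.55019094]
turn [-0.0012 -0.0003  0.0015] shift [0.107 0.089 0.13 ] rows>= 1.0
```

Request:
{"method": "jog_arm", "body": {"motion": [[[0,0,0,0.1,-1.4,0.1,255],[0,0,0,0.1,-2.8,0.1,255],[0,0,0,0.1,-4.1,0.1,255],[0,0,0,0.2,-5.6,0.1,255],[0,0,0,0.5,-6.6,0.1,255],[0,0,0,0.9,-7.4,0.1,255],[0,0,0,1.4,-8.1,0.1,255],[0,0,0,1.9,-8.6,0.1,255]]]}}

```text
clock: 4.2
tool_pos: [584.4, -106.0, 99.1]
tcp_rot: [-1.18, 1.228, 1.181]
force: [-5.1, -0.3, 8.1]
finger_gap: 0.003
```

Request:
{"method": "jog_arm", "body": {"motion": [[[0,0,0,0.4,-0.3,0,255],[0,0,0,0.8,-0.5,0,255],[0,0,0,1.2,-0.7,0,255],[0,0,0,1.4,-0.8,0,255],[0,0,0,1.5,-0.8,0,255],[0,0,0,1.5,-0.8,0,255]]]}}

```text
clock: 4.95
tool_pos: [592.7, -106.7, 85.9]
tcp_rot: [-1.182, 1.227, 1.179]
force: [-8.2, -1.1, 23.9]
finger_gap: 0.007
```

Request:
{"method": "jog_arm", "body": {"motion": [[[0,0,0,-3,0.3,0,255],[0,0,0,-8,3,0,255],[0,0,0,-14,6.6,0,255],[0,0,0,-16,6.6,0,255],[0,0,0,-16,6.6,0,255]]]}}

```text
clock: 5.58
tool_pos: [527.0, -103.9, 245.9]
tcp_rot: [-1.183, 1.225, 1.177]
force: [-0.4, 1.2, -0.2]
finger_gap: 0.001
```

```bash
python3 - <<'E'
from rig import robot
from h import *
robot.grab_frame("side")
p,r=rt(robot);print(p,robot.observe()["force"])
s=robot.grab_frame("side")[:,:,::-1]
c=robot.camera_info("wrist");np.save("cJ2.npy",c,allow_pickle=True)
w=robot.grab_frame("wrist")[:,:,::-1];cv2.imwrite("pics/w3.png",w)
b=cv2.resize(s[95:195,300:400],(400,400),interpolation=cv2.INTER_CUBIC)
a=cv2.resize(w[110:235,270:395],(400,400),interpolation=cv2.INTER_CUBIC)
cv2.imwrite("pics/c3.png",np.hstack([a,b]))
for z0 in(1.2,1.1,.9):
  L=[(72.5+72*np.sin(z0),92,44+72*np.cos(z0)),(-10,50,29.5),(60,50,29.5)]
  print(proj(c,place([477.7,-192.8,-.037],L)).round(1).tolist())
E
```

```text
[ 526.66610661 -103.78174857  244.28428613] [ 0.42300833  0.26186507 -0.31229106]
[[318.4, 268.0], [279.7, 127.2], [281.9, 189.1]]
[[318.4, 268.5], [279.7, 127.2], [281.9, 189.1]]
[[318.4, 267.3], [279.7, 127.2], [281.9, 189.1]]
```

View pics/c3.png

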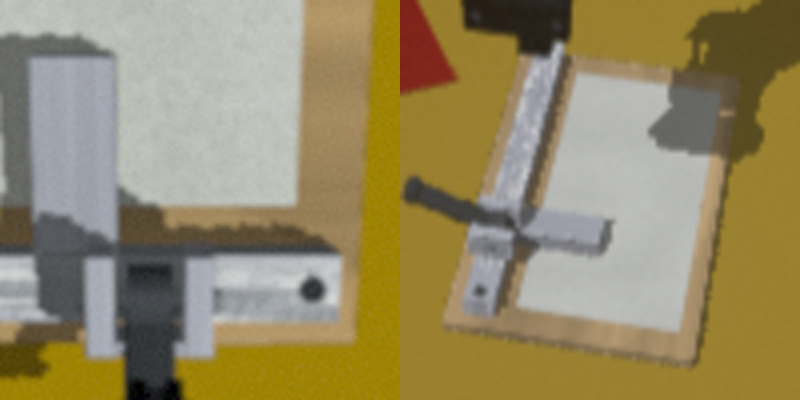

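The lever has gone over; its bar shows at side-view pixel (303,142). The stop arm corner is at wrist (278.8,128.1), predicted (279.7,127.2), so it has not shifted. Next: the lever angle in the side view, and the move to the tray.

```bash
python3 - <<'E'
from rig import robot
from h import *
S=robot.camera_info("side")
for t in(1.2,1.1,1.0,.8):
  print(t,proj(S,place([477.7,-192.8,-.037],[(72.5+72*np.sin(t),92,44+72*np.cos(t))])).round(1).tolist())
D=frame([0,0,-1],[.037,1,0]);p,r=rt(robot)
# fine tray fit using wrist frame w1
c=np.load("cT.npy",allow_pickle=True).item();T=robot.camera_info("top")
K=[(27,-120,93.5),(-51,-120,48.5),(27,120,93.5),(-51,120,48.5)]
tt=lambda u,v:(235+u/3,150+v/3)
q,e=fit([(T,K,[tt(72,15),tt(170,35),tt(35,288),tt(140,297)]),(c,[K[2],K[3],K[0]],[(355,107),(268,101),(322,331)])],[560,255,1.45]);print(q,e.round(1).tolist())
# pre-grasp: TCP 120 mm off the slab along the normal
n=place([0,0,q[2]],[(-.5,0,np.sqrt(.75))])[0];u=place([0,0,q[2]],[(np.sqrt(.75),0,.5)])[0]
C=place(q,[(-12,0,71)])[0];print("centre",C,"n",n,"u",u)
for sg in(1,-1):
  G=frame(-n,sg*u);go(robot,C+120*n,G); print((G.apply([-150.9,77.1,1.2])+C+120*n).round())
E
```

```text
1.2 [[302.5, 141.9]]
1.1 [[303.3, 140.5]]
1.0 [[304.4, 139.2]]
0.8 [[307.1, 137.0]]
[561.92387711 254.07122446   1.43926447] [[0.8, -1.1], [-1.2, -0.8], [0.4, -1.1], [-2.8, -0.4], [-5.9, -0.8], [1.3, -2.5], [0.1, 2.1]]
centre [560.35004205 242.17487866  71.        ] n [-0.06557646 -0.49568107  0.8660254 ] u [0.11358176 0.85854481 0.5       ]
turn [ 0.0902 -0.5228 -0.0257] shift [ 6.801 -1.514 28.709] rows>= 5.0
[466. 119. 306.]
turn [-2.9483  0.0388 -0.7893] shift [ 6.801 -1.514 28.709] rows>= 17.0
[619.  97. 305.]
```

Request:
{"method": "jog_arm", "body": {"motion": [[[0,0,0,0,-0.3,5,100],[0.03,-0.15,0,1.5,-0.8,11,100],[0.06,-0.3,-0.02,3,-1.2,17,100],[0.09,-0.45,-0.026,4.5,-1.4,23,100],[0.09,-0.523,-0.026,6.8,-1.5,28.7,100],[0.09,-0.523,-0.026,6.8,-1.5,28.7,100],[0.09,-0.523,-0.026,6.8,-1.5,28.7,100]]]}}

```text
clock: 6.6
tool_pos: [552.5, 182.3, 175.1]
tcp_rot: [-0.75, 0.854, 1.296]
force: [-0.9, -0.4, -0.7]
finger_gap: 0.597
```

```bash
python3 - <<'E'
from rig import robot
from h import *
robot.grab_frame("side")
c=robot.camera_info("wrist");np.save("cT2.npy",c,allow_pickle=True)
p,r=rt(robot);print(p,r.as_matrix().round(3).tolist())
w=robot.grab_frame("wrist")[:,:,::-1];cv2.imwrite("pics/w4.png",w)
q=[561.9,254.1,1.439]
n=place([0,0,q[2]],[(-.5,0,np.sqrt(.75))])[0];u=place([0,0,q[2]],[(np.sqrt(.75),0,.5)])[0];v=np.cross(n,u);C=place(q,[(-12,0,71)])[0]
for a in(23,-23):
  for b in(23,-23): print(a,b,proj(c,C+a*u+b*v).round(1), "handle",proj(c,C+38*n+np.sign(a)*7*u+np.sign(b)*19*v).round(1))
E
```

```text
[552.71527278 181.88382538 175.71902992] [[0.067, -0.991, 0.113], [0.495, 0.131, 0.859], [-0.866, -0.001, 0.499]]
23 23 [[344.8 172. ]] handle [[326.9 187.4]]
23 -23 [[343.6 223.1]] handle [[326.6 235.3]]
-23 23 [[290.5 172. ]] handle [[308.  187.4]]
-23 -23 [[291.7 223.1]] handle [[308.4 235.3]]
```

View pics/w4.png

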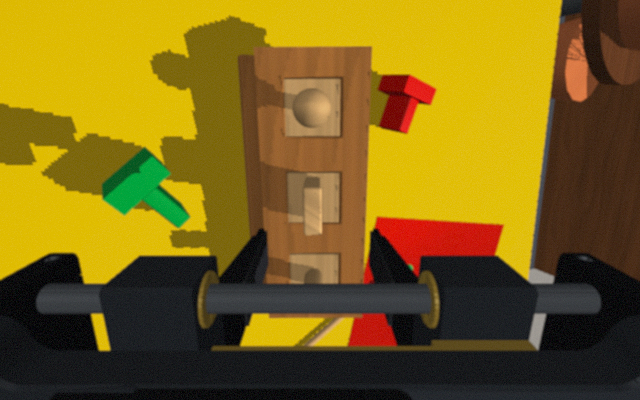

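The bar handle is between the fingers. Pocket corners are (288,172) and (340,223), and the handle top is about (304–322, 190–236). Against the jaw centre column 318 it sits about 3.4 mm off in −z. I'll align, descend and close.

Request:
{"method": "jog_arm", "body": {"motion": [[[0,0,0,1,0,-0.35,100],[0,0,0,3.5,0,-0.35,100],[0,0,0,6,0,-0.35,100],[0,0,0,8,0,-0.35,100],[0,0,0,9.2,0,-0.35,100],[0,0,0,9.4,0,-0.35,100],[0,0,0,9.4,0,-0.35,100]]]}}

```text
clock: 7.58
tool_pos: [558.6, 226.0, 93.2]
tcp_rot: [-0.75, 0.852, 1.295]
force: [-1.2, 0.1, 0.0]
finger_gap: 0.607
```

Request:
{"method": "jog_arm", "body": {"motion": [[[0,0,0,0,0,0,160],[0,0,0,0,0,0,190],[0,0,0,0,0,0,255],[0,0,0,0,0,0,255],[0,0,0,0,0,0,255],[0,0,0,0,0,0,255],[0,0,0,0,0,0,255]]]}}

```text
clock: 8.45
tool_pos: [558.4, 226.0, 92.9]
tcp_rot: [-0.75, 0.853, 1.295]
force: [-0.0, -1.7, -0.3]
finger_gap: 0.147
```

Gripped: the gap is 14 mm. Extracting along the slope normal.

Request:
{"method": "jog_arm", "body": {"motion": [[[0,0,0,-0.5,0,0,255],[0,0,0,-1.5,0,0,255],[0,0,0,-2.5,0,0,255],[0,0,0,-4.5,0,0,255],[0,0,0,-7,0,0,255],[0,0,0,-9,0,0,255],[0,0,0,-9,0,0,255]]]}}

```text
clock: 9.32
tool_pos: [552.9, 180.7, 172.5]
tcp_rot: [-0.751, 0.851, 1.293]
force: [0.1, 0.4, -1.2]
finger_gap: 0.145
```

```bash
python3 - <<'E'
from rig import robot
from h import *
p,r=rt(robot);print(p,robot.observe()["finger_gap"],robot.observe()["force"])
J=[477.7,-192.8,-.037];D=frame([0,0,-1],[.037,1,0])
t=place(J,[(32,20,0)])[0];print(t)
go(robot,[t[0],t[1],150],D)
E
```

```text
[552.8615016  180.72546185 172.49047176] 0.14469388485485932 [ 0.09938079  0.39716243 -1.21734327]
[ 510.41792967 -173.99741831    0.        ]
turn [-0.0921  0.5232  0.0295] shift [-15.92   -0.469 -32.058] rows>= 6.0
```

Request:
{"method": "jog_arm", "body": {"motion": [[[-0.01,0.06,0,-2,-0.1,-4,255],[-0.03,0.15,0.01,-4,-0.1,-8,255],[-0.05,0.25,0.01,-6.5,-0.2,-13,255],[-0.06,0.35,0.02,-9,-0.3,-18,255],[-0.08,0.44,0.025,-11.5,-0.3,-23,255],[-0.092,0.5,0.03,-13.5,-0.4,-27.5,255],[-0.092,0.523,0.03,-15.3,-0.4,-31,255],[-0.092,0.523,0.03,-15.9,-0.5,-32.1,255]]]}}

```text
clock: 10.32
tool_pos: [510.1, -174.6, 147.4]
tcp_rot: [-1.179, 1.229, 1.185]
force: [0.9, 0.4, -1.1]
finger_gap: 0.144
```

```bash
python3 - <<'E'
from rig import robot
from h import *
robot.grab_frame("top");robot.grab_frame("top")
p,r=rt(robot);print(p,r.as_matrix().round(3).tolist(),robot.observe()["force"])
c=robot.camera_info("wrist");w=robot.grab_frame("wrist")[:,:,::-1];cv2.imwrite("pics/w5.png",w)
np.save("cP.npy",c,allow_pickle=True)
J=[477.7,-192.8,-.037];D=frame([0,0,-1],[.037,1,0])
print("expected block bottom corners at z=p-45",[proj(c,p+D.apply([45,a,b])).round().tolist() for a in(22,-22) for b in(22,-22)])
t=place(J,[(33,23,0)])[0]
go(robot,[t[0],t[1],72],D)
E
```

```text
[ 510.41993412 -173.91720151  147.64167842] [[-0.004, -0.999, 0.037], [0.001, 0.037, 0.999], [-1.0, 0.004, 0.001]] [ 0.71825964  1.1802788  -1.66641505]
expected block bottom corners at z=p-45 [[[351.0, 198.0]], [[281.0, 198.0]], [[350.0, 262.0]], [[283.0, 262.0]]]
turn [ 0.0005  0.0012 -0.0038] shift [ 7.575 -0.129  0.206] rows>= 2.0
```

View pics/w5.png

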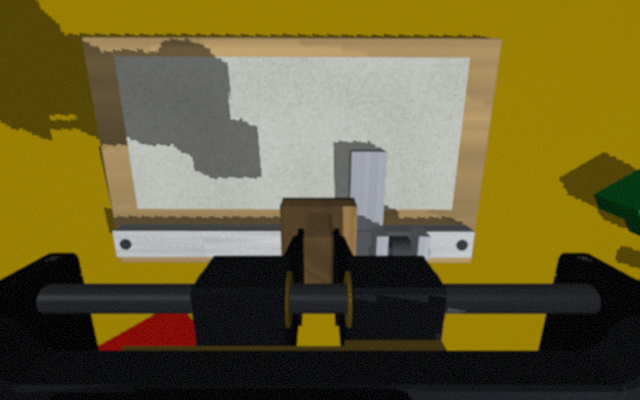

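The stamp is held square: its underside edge is at row 199, columns 281–356, against a prediction of 281–351 at row 198. The stop arm's edge is at (350,151). I'll descend with a gap of about 5 mm, then go in.

Request:
{"method": "jog_arm", "body": {"motion": [[[0,0,0,2.5,-0.1,0.2,255],[0,0,0,5,-0.1,0.2,255],[0,0,0,7,-0.1,0.2,255],[0,0,0,7.8,-0.1,0.2,255],[0,0,0,8.3,-0.1,0.2,255],[0,0,0,8.7,-0.1,0.2,255],[0,0,0,8.7,-0.1,0.2,255]]]}}

```text
clock: 11.35
tool_pos: [511.4, -171.6, 61.3]
tcp_rot: [-1.181, 1.228, 1.185]
force: [0.2, 0.1, -1.7]
finger_gap: 0.143
```

```bash
python3 - <<'E'
from rig import robot
from h import *
robot.grab_frame("top")
p,r=rt(robot);print(p,robot.observe()["force"].round(2))
w=robot.grab_frame("wrist")[:,:,::-1]
cv2.imwrite("pics/w6.png",cv2.resize(w[150:270,250:450],(800,480),interpolation=cv2.INTER_CUBIC))
J=[477.7,-192.8,-.037];D=frame([0,0,-1],[.037,1,0])
print(R.from_euler('z',.037).apply(p-[J[0],J[1],0]));go(robot,p,D)
E
```

```text
[ 511.40706312 -171.61720158   61.40185866] [ 0.74  0.12 -0.34]
[32.90040854 22.41517724 61.40185866]
turn [ 0.001   0.     -0.0028] shift [0.003 0.002 0.002] rows>= 1.0
```

View pics/w6.png

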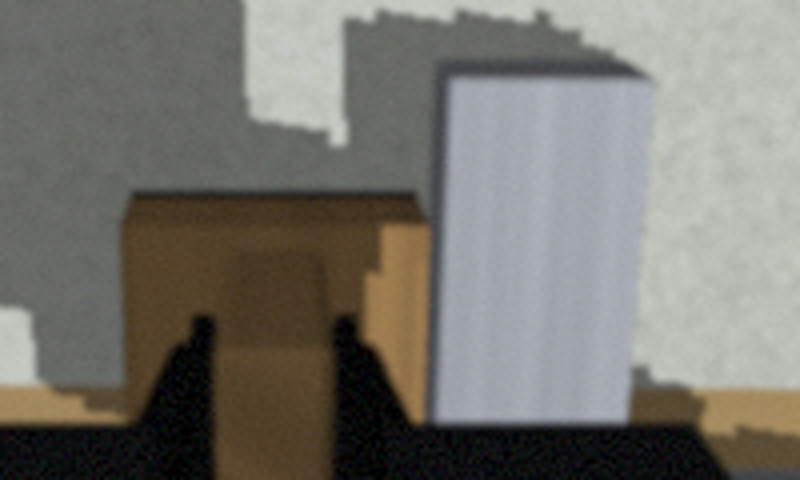

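The block stands parallel to the stop, roughly 2–3 mm short of it. Lowering to the board in small steps.

Request:
{"method": "jog_arm", "body": {"motion": [[[0,0,0,0.15,0,0,255],[0,0,0,0.3,0,0,255],[0,0,0,0.35,0,0,255],[0,0,0,0.35,0,0,255],[0,0,0,0.35,0,0,255]]]}}

```text
clock: 12.08
tool_pos: [511.3, -171.6, 57.6]
tcp_rot: [-1.181, 1.228, 1.185]
force: [-0.0, -0.5, -0.9]
finger_gap: 0.144
```

Request:
{"method": "jog_arm", "body": {"motion": [[[0,0,0,0.05,0,0,255],[0,0,0,0.05,0,0,255],[0,0,0,0.05,0,0,255]]]}}

```text
clock: 12.45
tool_pos: [511.3, -171.6, 57.1]
tcp_rot: [-1.181, 1.228, 1.185]
force: [-0.0, 0.7, -1.3]
finger_gap: 0.149
```

Request:
{"method": "jog_arm", "body": {"motion": [[[0,0,0,0.05,0,0,255],[0,0,0,0.05,0,0,255],[0,0,0,0.05,0,0,255]]]}}

```text
clock: 12.82
tool_pos: [511.3, -171.6, 56.6]
tcp_rot: [-1.181, 1.228, 1.185]
force: [-0.6, 0.1, 0.4]
finger_gap: 0.142
```

Request:
{"method": "jog_arm", "body": {"motion": [[[0,0,0,0.04,0,0,255],[0,0,0,0.04,0,0,255],[0,0,0,0.04,0,0,255]]]}}

```text
clock: 13.2
tool_pos: [511.3, -171.6, 56.2]
tcp_rot: [-1.181, 1.228, 1.185]
force: [0.3, 0.6, -1.0]
finger_gap: 0.145
```

Request:
{"method": "jog_arm", "body": {"motion": [[[0,0,0,0.05,0,0,255],[0,0,0,0.05,0,0,255],[0,0,0,0.05,0,0,255]]]}}

```text
clock: 13.58
tool_pos: [511.3, -171.6, 55.7]
tcp_rot: [-1.181, 1.228, 1.185]
force: [0.1, -0.0, -0.9]
finger_gap: 0.146
```

Request:
{"method": "jog_arm", "body": {"motion": [[[0,0,0,0.05,0,0,255],[0,0,0,0.05,0,0,255],[0,0,0,0.05,0,0,255]]]}}

```text
clock: 13.95
tool_pos: [511.3, -171.6, 55.2]
tcp_rot: [-1.181, 1.228, 1.185]
force: [0.4, -0.3, 1.7]
finger_gap: 0.142
```

Request:
{"method": "jog_arm", "body": {"motion": [[[0,0,0,0,-0.15,0,255],[0,0,0,0,-0.3,0,255],[0,0,0,0,-0.3,0,255],[0,0,0,0,-0.3,0,255]]]}}

```text
clock: 14.45
tool_pos: [514.4, -171.7, 55.2]
tcp_rot: [-1.181, 1.228, 1.185]
force: [0.2, 1.0, 2.9]
finger_gap: 0.145
```

Request:
{"method": "jog_arm", "body": {"motion": [[[0,0,0,0,-0.1,0,255],[0,0,0,0,-0.1,0,255],[0,0,0,0,-0.1,0,255]]]}}

```text
clock: 14.82
tool_pos: [515.2, -171.7, 55.2]
tcp_rot: [-1.181, 1.228, 1.185]
force: [-3.4, 1.1, 5.8]
finger_gap: 0.145
```

Request:
{"method": "jog_arm", "body": {"motion": [[[0,0,0,0,-0.05,0,255],[0,0,0,0,-0.05,0,255],[0,0,0,0,-0.05,0,255]]]}}

```text
clock: 15.2
tool_pos: [515.6, -171.7, 55.2]
tcp_rot: [-1.181, 1.228, 1.185]
force: [-2.9, 0.4, 5.1]
finger_gap: 0.142
```

Request:
{"method": "jog_arm", "body": {"motion": [[[0,0,0,0,-0.05,0,255],[0,0,0,0,-0.05,0,255],[0,0,0,0,-0.05,0,255]]]}}

```text
clock: 15.58
tool_pos: [516.1, -171.7, 55.2]
tcp_rot: [-1.181, 1.228, 1.185]
force: [-2.8, -0.0, 4.5]
finger_gap: 0.146
```

Request:
{"method": "jog_arm", "body": {"motion": [[[0,0,0,0,-0.06,0,255],[0,0,0,0,-0.06,0,255],[0,0,0,0,-0.06,0,255]]]}}

```text
clock: 15.95
tool_pos: [516.7, -171.7, 55.2]
tcp_rot: [-1.181, 1.228, 1.185]
force: [-2.9, 0.9, 5.3]
finger_gap: 0.15
```

Request:
{"method": "jog_arm", "body": {"motion": [[[0,0,0,0,-0.06,0,255],[0,0,0,0,-0.06,0,255],[0,0,0,0,-0.06,0,255]]]}}

```text
clock: 16.32
tool_pos: [517.3, -171.8, 55.2]
tcp_rot: [-1.181, 1.228, 1.185]
force: [-3.3, 0.2, 5.4]
finger_gap: 0.149
```

Request:
{"method": "jog_arm", "body": {"motion": [[[0,0,0,0,-0.06,0,255],[0,0,0,0,-0.06,0,255],[0,0,0,0,-0.06,0,255]]]}}

```text
clock: 16.7
tool_pos: [517.8, -171.8, 55.2]
tcp_rot: [-1.181, 1.228, 1.186]
force: [-4.4, -0.3, 6.3]
finger_gap: 0.149
```

Request:
{"method": "jog_arm", "body": {"motion": [[[0,0,0,0,-0.06,0,255],[0,0,0,0,-0.06,0,255],[0,0,0,0,-0.06,0,255]]]}}

```text
clock: 17.08
tool_pos: [517.9, -171.8, 55.3]
tcp_rot: [-1.18, 1.229, 1.187]
force: [-7.8, -1.1, 7.7]
finger_gap: 0.147
```

Request:
{"method": "jog_arm", "body": {"motion": [[[0,0,0,0,-0.06,0,255],[0,0,0,0,-0.06,0,255],[0,0,0,0,-0.06,0,255]]]}}

```text
clock: 17.45
tool_pos: [517.9, -171.8, 55.3]
tcp_rot: [-1.179, 1.23, 1.188]
force: [-9.3, -1.1, 10.3]
finger_gap: 0.139
```

The fence is reached: position stalled at x=517.9 with Fx rising to −9 N. I'll ease off slightly and slide towards the stop.

Request:
{"method": "jog_arm", "body": {"motion": [[[0,0,0,-0.02,0.06,0.08,255],[0,0,0,-0.02,0.06,0.15,255],[0,0,0,-0.02,0.06,0.15,255]]]}}

```text
clock: 17.82
tool_pos: [517.9, -170.8, 55.3]
tcp_rot: [-1.18, 1.229, 1.186]
force: [-7.6, -6.5, 4.9]
finger_gap: 0.147
```

Request:
{"method": "jog_arm", "body": {"motion": [[[0,0,0,0,0,0.06,255],[0,0,0,0,0,0.06,255],[0,0,0,0,0,0.06,255]]]}}

```text
clock: 18.2
tool_pos: [517.9, -170.3, 55.3]
tcp_rot: [-1.18, 1.23, 1.186]
force: [-7.2, -6.5, 5.0]
finger_gap: 0.143
```

Request:
{"method": "jog_arm", "body": {"motion": [[[0,0,0,0,0,0.06,255],[0,0,0,0,0,0.06,255],[0,0,0,0,0,0.06,255]]]}}

```text
clock: 18.58
tool_pos: [517.9, -169.7, 55.3]
tcp_rot: [-1.18, 1.23, 1.186]
force: [-7.4, -6.5, 4.0]
finger_gap: 0.143
```

Request:
{"method": "jog_arm", "body": {"motion": [[[0,0,0,0,0,0.06,255],[0,0,0,0,0,0.06,255],[0,0,0,0,0,0.06,255]]]}}

```text
clock: 18.95
tool_pos: [518.0, -169.3, 55.3]
tcp_rot: [-1.18, 1.23, 1.186]
force: [-8.5, -7.9, 4.5]
finger_gap: 0.148
```

Request:
{"method": "jog_arm", "body": {"motion": [[[0,0,0,0,0,0.06,255],[0,0,0,0,0,0.06,255],[0,0,0,0,0,0.06,255]]]}}

```text
clock: 19.32
tool_pos: [518.0, -169.2, 55.3]
tcp_rot: [-1.181, 1.23, 1.186]
force: [-9.7, -12.2, 4.2]
finger_gap: 0.147
```

Request:
{"method": "jog_arm", "body": {"motion": [[[0,0,0,0,0,0.06,255],[0,0,0,0,0,0.06,255],[0,0,0,0,0,0.06,255]]]}}

```text
clock: 19.7
tool_pos: [518.0, -169.2, 55.3]
tcp_rot: [-1.182, 1.23, 1.185]
force: [-11.0, -16.6, 3.4]
finger_gap: 0.142
```

Both contacts are made; position stalled at y=−169.2. Relaxing the push, seating down and releasing.

Request:
{"method": "jog_arm", "body": {"motion": [[[0,0,0,0.03,0.06,-0.12,255],[0,0,0,0.06,0.06,-0.12,255],[0,0,0,0.06,0.06,-0.12,255]]]}}

```text
clock: 20.08
tool_pos: [517.9, -169.3, 55.2]
tcp_rot: [-1.181, 1.229, 1.185]
force: [-6.5, -5.9, 9.8]
finger_gap: 0.146
```

Request:
{"method": "jog_arm", "body": {"motion": [[[0,0,0,0,0,0,215],[0,0,0,0,0,0,200],[0,0,0,0,0,0,180],[0,0,0,0,0,0,150],[0,0,0,0,0,0,130],[0,0,0,0,0,0,130]]]}}

```text
clock: 20.82
tool_pos: [518.2, -168.5, 54.7]
tcp_rot: [-1.181, 1.228, 1.185]
force: [0.0, -0.0, -0.7]
finger_gap: 0.479
```

Request:
{"method": "jog_arm", "body": {"motion": [[[0,0,0,-1.5,0,0,130],[0,0,0,-4,0,0,130],[0,0,0,-8,0,0,130],[0,0,0,-12,0,0,130],[0,0,0,-14,0,0,130],[0,0,0,-14,0,0,130]]]}}

```text
clock: 21.58
tool_pos: [519.0, -168.7, 196.8]
tcp_rot: [-1.184, 1.227, 1.182]
force: [-0.2, -0.3, 0.0]
finger_gap: 0.489
```

```bash
python3 - <<'E'
from rig import robot
from h import *
robot.grab_frame("top");robot.grab_frame("top")
p,r=rt(robot);print(p,robot.observe()["force"].round(2))
c=robot.camera_info("wrist");np.save("cF.npy",c,allow_pickle=True)
w=robot.grab_frame("wrist")[:,:,::-1];cv2.imwrite("pics/w7f.png",w);s=robot.grab_frame("side")[:,:,::-1];cv2.imwrite("pics/s7.png",s)
a=cv2.resize(w[110:270,260:460],(800,600)[:1]+(640,),interpolation=cv2.INTER_CUBIC)[:600]
b=cv2.resize(s[120:175,315:365],(200,220),interpolation=cv2.INTER_CUBIC)
a[:220,600:]=b
cv2.imwrite("pics/w7.png",a)
J=[477.7,-192.8,-.037]
print(proj(c,place(J,[(60,50,29.5),(-10,50,29.5),(16,6,30),(16,50,30),(60,6,30)])).round(1).tolist())
E
```

```text
[ 518.32109161 -168.44248534  194.5986595 ] [ 0.67 -0.04 -0.6 ]
[[340.8, 206.6], [342.2, 136.8], [296.7, 163.7], [341.7, 163.7], [297.5, 206.7]]
```

View pics/w7.png

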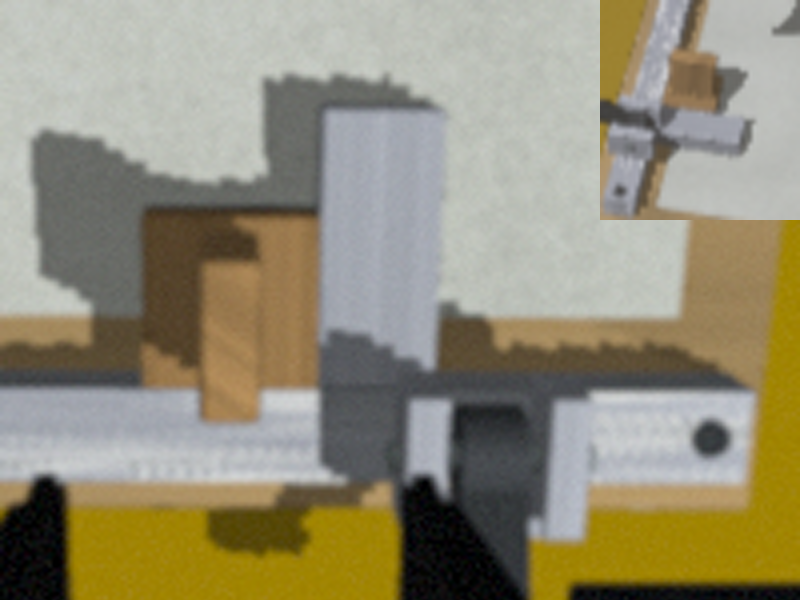

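The stamp stands square, with its block edge touching the stop arm (column 320 in the crop) and the rail. Last check: has the stop stayed put relative to the rail's screw hole across the three pictures?

```bash
python3 - <<'E'
from h import *
J=[477.7,-192.8,-.037]
for f,h,a in(("cJ",(383.5,202.5),(297,129.2)),("cJ2",(367.5,200.3),(278.8,128.1)),("cF",(437.75,219.5),(340.1,136.4))):
  c=np.load(f+".npy",allow_pickle=True).item()
  H,A=[R.from_euler('z',.037).apply(ray(c,u,z)-[J[0],J[1],0]) for u,z in((h,30),(a,29.5))]
  print(f,(H-A).round(1),A.round(1))
E
```

```text
cJ [ 83.8 100.3   0.5] [-9.7 49.8 29.5]
cJ2 [ 82.6 100.5   0.5] [-9.  48.9 29.5]
cF [ 84.  101.7   0.5] [-10.3  48.   29.5]
```

```bash
python3 - <<'E'
from rig import robot
print(robot.close_job())
E
```

```text
the job is handed in; nothing more can be done
None
```

The job is done and handed in at about 22 s of the 53 s allowed. The lever was flipped first. Then I drew the bar stamp from the middle pocket, stood it on the board, slid it against the rail and the stop face, and let go.

**Last checks:**
- **Lever:** after the flip, its tip was at side-view pixel (303,142). Full lock predicts (302.5,142), so it is fully over.
- **Stamp:** the last picture shows it flat, square and touching both faces. While sliding, the arm stalled against each face, with the force reaching at most about 17 N on either.
- **Stop:** measured against the rail's screw hole, its distance was 100.3 mm before the flip, 100.5 mm after it and 101.7 mm at the end. The last reading differs by about 1.2 mm, away from the side I pushed on. I took that as pixel error, but the pictures cannot rule out a shift of about 1 mm.
- **Other objects:** I did not check the other two stamps, the flowerpot or the paint jar again at the end. The arm did not push on any of them at any point.
- **Robot:** at hand-in the gripper was open, about 140 mm above the release height and touching nothing.

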